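# Close the twin-screw glue press level on a ceramic tile

## Task

Close the twin-screw press on the freshly glued tile: turn the two orange knobs clockwise, alternately in small steps, so that the crossbar comes down level, neither end ever running more than 4 mm ahead of the other. Feel for the pads meeting the tile, then nip both sides up evenly to about 60 N on each pad, gently, since pressing much harder would crack the tile. Then let go, leaving the things around the press undisturbed.

Things in the scene. Friction and masses are not known exactly. Their poses are not given: they have to be found in the camera images.
- press: Bench press fixed to the table: wooden base 170 x 310 x 20 mm, two guide rods, and across their tops a green bridge 50 x 310 x 22 mm, its top 140 mm above the table, with an orange knob at each end. Origin: centre of the base's underside, on the table; x across the bridge, y along it to the left knob, z up.
- knob_left_grip (a point): Left knob (at the press's +y): round, fluted, orange, 44 mm diameter, 30 mm tall, on a 12 mm tall collar. The point is on its upright axis half-way up the orange part, 27 mm above the bridge, 100 mm from the press's centre. It only turns, never rises or sinks. Clockwise from above lowers the left end of the crossbar by 16 mm a turn (2.55 mm per rad). At most 3 rad are needed. Grip it with 60 N.
- knob_right_grip (a point): Right knob (at the press's -y), like the left; clockwise lowers the right end. Both: turning free takes 0.25 N m (thread friction, which also holds them where left); with the pad on the tile each newton on that side's pad adds 2.5 mN m: 60 N adds 0.15 N m. At a standstill friction may hide 0.25 N m either way, so compare torques taken alike, before and after the pad meets the tile.
- platen_mid (a point): Aluminium crossbar, 50 x 300 x 18 mm, below the bridge on the two screws 200 mm apart; each knob alone sets the height under its screw. The point is the centre of its underside; y to the left, z up. Tilt from level = height difference of the ends / 200 mm; over 0.02 rad (4 mm) at any time the job is spoilt. It starts level.
- pad_left: Black pressing pad 40 x 40 mm under the platen, 70 mm left of its centre, on a stiff spring of 80 N/mm (60 N is only 0.75 mm, or about 0.3 rad of the knobs, after it meets the tile). Origin: centre of its underside, 14 mm below the platen's underside when free. Lowering one end by 1 mm lowers that end's pad by 0.85 mm and the other by 0.15 mm.
- pad_right: The same pad, 70 mm to the right of the platen's centre.
- paint_jar: Red paint jar, 48 mm diameter, 75 mm tall, standing left of the press. Leave it alone. Origin: centre of its underside.
- clay_dish: Terracotta dish 62 x 84 x 26 mm right of the press. Leave it alone. Origin: centre of its underside.
- tumbler: Glass tumbler 64 mm diameter, 85 mm tall, beyond the press. Leave it alone. Origin: centre of its underside.
- tile_place (a point): White ceramic tile with two rows of coloured dots, 110 x 200 mm, lying glued-up on a plywood board fixed in the press under the pads. The point is the centre of the press base's top, under the board. The height of the tile's top is not known beforehand: the pads hang 3.2 to 5.7 mm above it at the start, the same on both sides. The tile cracks above 130 N on a pad.

How it is judged:
By the outcome, as a careful person would: the job done as asked, in the order asked, and still so for the second after the job is handed in, with the robot touching nothing.
It also fails if it takes over 72 s, if anything falls off the work surface, if the arm or the gripper's body presses on something with over 40 N, if the wrist force passes 120 N, or if a joint passes its speed limit or range.

## Robot

A 7-joint arm with a two-finger parallel gripper is mounted at the origin on the work surface. World frame = base frame: x ahead of the robot, y to its left, z up, the work surface at z = 0. Lengths are in m, angles in rad, forces in N, time in s.
With the tool pointing down it reaches from about 0.4 to 0.85 m from the base axis. Payload 10.4 kg.
Tool frame: the origin (TCP) lies midway between the tips of the shut fingers; the grasp point (between the pads) lies 19 mm behind it; z points along the fingers, y is the line along which they close (so a half turn about z gives the same grasp; the last joint's range is limited). The gripper opens to 85 mm and grips with 20 to 120 N. Pads are 22 mm wide; open, the fingers measure 114 mm over their backs; the gripper's body (76 mm by 85 mm) begins 54 mm behind the grasp point. The pads swing forward as they close: fully open they stand 13 mm farther back than shut.
Start: joints at [-1.352, 0.332, -0.065, 1.46, 0.022, 1.35, -0.088], TCP at [0.15, 0.607, 0.203] pointing down, gripper open.
Joint ranges: [-2.6, 2.6], [-0.5, 2.12], [-1.47, 1.34], [0.16, 2.42], [-1.27, 4.41], [0.06, 2.06], [-2.6, 2.6]. Speed limits (rad/s): [2.22, 2.22, 2.79, 2.79, 3.14, 3.14, 3.14].

## Interface

Orientations are given as a unit quaternion [x, y, z, w].
In Python, from workcell import get_obs, camera, camera_params, hand_in gives the robot as it stands.
- The arm moves only by the tool carry_out, never from a script. Its argument "commands" is a list that holds one entry, the list of rows, each a list of 6 numbers: the shift along the tool's x, y, z in units of 40 mm (1.0 is 40 mm), then the turn, a rotation vector about the tool's x, y, z in units of 6 degrees (1.0 is 6 degrees). In form: [[[x, y, z, ax, ay, az], ...]]. A call has 1 to 20 rows; each row shifts and turns the commanded pose from where the row before left it, along the tool's axes as they then stand; what a row does not reach is not made up. A row lasts 1/12 s, in which the tool goes at most 41.7 mm and 7.16 degrees, less where a joint would pass 70% of its speed; a pose out of reach is approached as far as the arm can. A call is refused whole if a number of a shift passes 1 or a number of a turn 1, either way. A call with a gripper value outside its range is refused whole. "hand" is the closure, from -1 (fully open) to 1 (shut), set as the call begins (left out, the last holds). The fingers move at their own pace and stop on an object; "force" is the grip in N (left out, the last holds). Time passes only in rows, so rows that do not move let the fingers close. It gives the time, the measured TCP pose, the force, the opening and the grip force at its end, in the units of the state.
- get_obs(): the state, without advancing time (a new reading comes with each control period).
- camera(name): name is "scene" or "top"; returns the picture (420x560x3 uint8, red, green, blue); there is no depth.
- camera_params(name): a dict with "mtx" (3x3 intrinsics, pixels), "R" (3x3) and "t" (3): a world point X has camera coordinates R X + t. Camera axes: x right, y down, z forward; pixel columns grow to the right and rows downward; lengths in m; the calibration is good to about 2 mm. A picture is of the moment at which its call begins. camera_params takes no time and is no camera call.
- hand_in(): hands the job in; it is judged then, once.
The state is a dict: "clock": time; "joint_pos": joint angles; "joint_velocities": joint speeds; "tau": joint torques, N m; "position": TCP position; "ee_rot": TCP orientation; "ft_force": force on the tool from outside, world axes, zero at the start; "torque": the same for the moment, N m; "grip_width": opening from 0.0 (shut) to 1.0 (fully open); "grasp_force": force on a finger pad.
Only numpy, scipy, OpenCV 4.12 (cv2) and the standard library are available. Lean on these libraries where they do the work, as an engineer would, in place of code of your own. Each camera call takes 0.05 s, during which the arm holds its last target. There are 200 camera calls.

## Working session

There is one attempt and no reset: what is moved stays moved. The work goes in short steps, Python scripts to look and compute and a tool call to move; the robot and the scene stay as the last step left them, time stands still between calls to the robot, and variables do not carry over. Pictures are saved under pics/ and viewed, at most 10 in all, crops included, and the job is handed in when it is done.

Besides the shell and the picture viewer there is one more tool, called as a command line: name --argument value ..., lists and objects as JSON in quotes. carry_out: Moves the arm, as the interface text tells. Its arguments: {"type":"object","properties":{"commands":{"type":"array"},"hand":{"type":"number"},"force":{"type":"number"}},"required":["commands"]}

```bash
mkdir -p pics; ls; python3 - <<'E'
from workcell import *
import cv2,numpy as np
o=get_obs()
for k in o: print(k,np.round(o[k],4))
for n in("scene","top"):
    im=camera(n); cv2.imwrite(f"pics/{n}0.png",im[...,::-1]); p=camera_params(n); print(n,np.round(p["mtx"],1).tolist(),np.round(p["R"],3).tolist(),np.round(p["t"],3))
a,b=[cv2.imread(f"pics/{n}0.png") for n in("scene","top")]
for n in("scene","top"):
    im=cv2.imread(f"pics/{n}0.png"); h=cv2.cvtColor(im,cv2.COLOR_BGR2HSV)
    m=cv2.inRange(h,(5,150,120),(18,255,255)); c,_=cv2.findContours(m,0,2)
    for k in c:
        if cv2.contourArea(k)>60: print(n,cv2.contourArea(k),cv2.boundingRect(k))
E
```

```text
pics
clock 0.0
joint_pos [-1.3516  0.3329 -0.0647  1.461   0.0216  1.3499 -0.0885]
joint_velocities [-0.0007 -0.0009 -0.0011  0.0002  0.0013  0.0006 -0.0015]
tau [-6.00000e-04 -6.25451e+01  4.87000e-02 -3.91599e+01  1.61000e-02
  9.90000e-03 -0.00000e+00]
position [0.1495 0.6064 0.2025]
ee_rot [ 1.206e-01  9.927e-01 -7.000e-04 -0.000e+00]
ft_force [0.1261 1.0033 0.0965]
torque [ 0.0249  0.0513 -0.0706]
grasp_force 0.0
grip_width 0.9985
scene [[406.8, 0.0, 270.9], [0.0, 406.8, 214.1], [0.0, 0.0, 1.0]] [[-0.786, 0.619, -0.005], [0.494, 0.622, -0.608], [-0.373, -0.48, -0.794]] [ 0.444 -0.244  1.234]
top [[412.5, 0.0, 279.7], [0.0, 412.5, 212.8], [0.0, 0.0, 1.0]] [[0.017, -0.999, 0.027], [-0.988, -0.021, -0.15], [0.151, -0.024, -0.988]] [0.01  0.634 0.945]
scene 753.5 (191, 327, 48, 44)
scene 196.5 (281, 192, 20, 16)
scene 136.5 (226, 142, 18, 13)
top 720.5 (382, 232, 36, 26)
top 317.5 (249, 224, 21, 22)
top 411.0 (345, 217, 21, 29)
top 638.0 (336, 117, 33, 23)
```

View pics/top0.png

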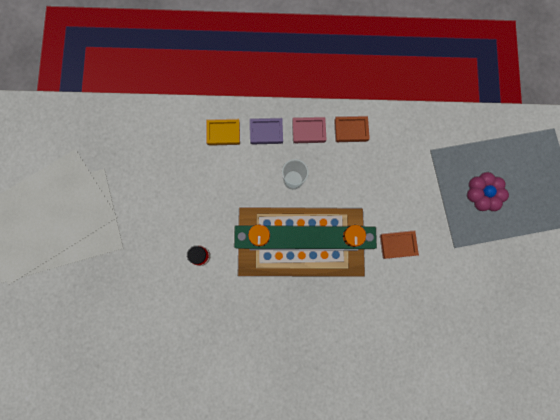

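View pics/scene0.png

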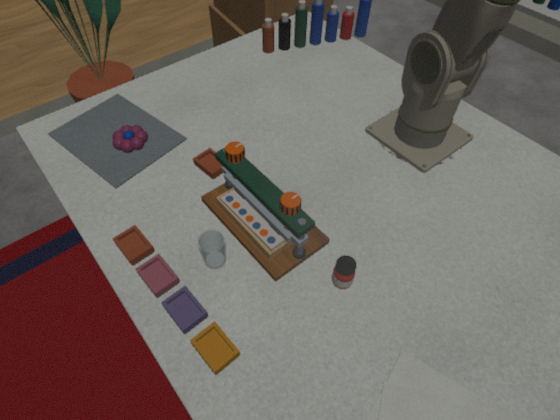

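Top view: left knob at about (259,235), right knob at (356,236), jar at (198,256), dish at (399,244), tumbler at (294,176). The scene view shows the knobs at (291,203) and (236,152), with the arm clear of the press.

```bash
cat > h.py <<'E'
from workcell import *
import cv2,numpy as np
from scipy.spatial.transform import Rotation as Rn
def ray(n,u,v,z):
    p=camera_params(n); R=np.array(p["R"]);t=np.array(p["t"]);c=-R.T@t
    d=R.T@np.linalg.inv(p["mtx"])@[u,v,1]; return c+d*(z-c[2])/d[2]
def st():
    o=get_obs(); y=Rn.from_quat(o["ee_rot"]).as_matrix()[:,1]
    print("t",round(float(o["clock"]),2),"p",np.round(o["position"],4),"yaw",round(float(np.degrees(np.arctan2(y[1],y[0]))),2),"yz",round(float(y[2]),3),"j",np.round(o["joint_pos"],2),"F",np.round(o["ft_force"],1),"M",np.round(o["torque"],3),"tau7",np.round(o["tau"][6],3),"w",np.round(o["grip_width"],3),"g",np.round(o["grasp_force"],1)); return o
E
python3 - <<'E'
from h import *
for n in("scene","top"):
    im=cv2.imread(f"pics/{n}0.png"); h=cv2.cvtColor(im,cv2.COLOR_BGR2HSV)
    m=cv2.inRange(h,(5,150,120),(18,255,255)); g=cv2.inRange(h,(60,80,20),(90,255,140))
    for nm,mm in(("o",m),("g",g)):
        mm=cv2.morphologyEx(mm,cv2.MORPH_CLOSE,np.ones((3,3)))
        c,_=cv2.findContours(mm,0,2)
        for k in c:
            if cv2.contourArea(k)<100: continue
            M=cv2.moments(k);u,v=M["m10"]/M["m00"],M["m01"]/M["m00"]
            if n=="scene" and nm=="g" and u<150: continue
            r=cv2.minAreaRect(k); (a,b),rad=cv2.minEnclosingCircle(k)
            print(n,nm,np.round([u,v],1),cv2.boundingRect(k),np.round(rad,1),"z.182",np.round(ray(n,u,v,.182),4),"z.140",np.round([ray(n,*q,.14)[:2] for q in cv2.boxPoints(r)],3).tolist() if nm=="g" else np.round(ray(n,a,b,.182),4))
im=cv2.imread("pics/top0.png");cv2.imwrite("pics/c1.png",cv2.resize(im[200:285,220:430],None,fx=3.8,fy=3.8,interpolation=2))
E
```

```text
scene o [213.9 346.6] (191, 322, 48, 49) 24.1 z.182 [0.8626 0.2298 0.182 ] z.140 [0.8613 0.2294 0.182 ]
scene o [290.3 199.6] (281, 192, 20, 16) 9.7 z.182 [0.5688 0.0706 0.182 ] z.140 [0.5674 0.0696 0.182 ]
scene o [233.9 147.8] (226, 142, 18, 13) 8.6 z.182 [ 0.5713 -0.1289  0.182 ] z.140 [ 0.5708 -0.1277  0.182 ]
scene g [257.3 185.1] (216, 150, 87, 83) 57.4 z.182 [ 0.5981 -0.004   0.182 ] z.140 [[0.602, -0.176], [0.545, -0.198], [0.548, 0.115], [0.598, 0.125]]
scene g [300.9  23.3] (295, 7, 12, 34) 17.1 z.182 [ 0.0818 -0.4598  0.182 ] z.140 [[0.11, -0.453], [-0.036, -0.618], [-0.061, -0.593], [0.087, -0.431]]
top o [399.7 244.4] (382, 232, 36, 26) 19.9 z.182 [ 0.5522 -0.2235  0.182 ] z.140 [ 0.5519 -0.2231  0.182 ]
top o [355.  231.8] (345, 217, 21, 29) 14.7 z.182 [ 0.5764 -0.131   0.182 ] z.140 [ 0.5781 -0.1299  0.182 ]
top o [255.5 230.3] (240, 214, 30, 32) 18.8 z.182 [0.5753 0.0751 0.182 ] z.140 [0.578  0.0813 0.182 ]
top o [352.  127.7] (336, 117, 33, 23) 18.9 z.182 [ 0.8017 -0.1267  0.182 ] z.140 [ 0.801  -0.1267  0.182 ]
top g [301.7 237.6] (235, 226, 141, 23) 70.8 z.182 [ 0.5623 -0.0204  0.182 ] z.140 [[0.541, 0.119], [0.588, 0.121], [0.595, -0.184], [0.547, -0.183]]
```

View pics/c1.png

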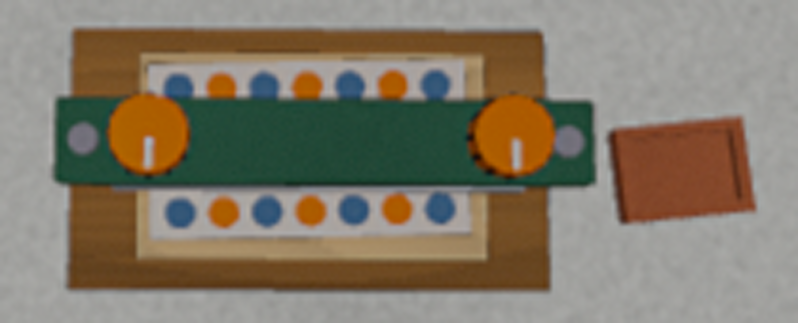

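The crop shows both knob tops cleanly, centres at original pixels (258.9,235.0) and (355.3,235.3); the rod ends look flush in the bridge.

```bash
python3 - <<'E'
from h import *
L=ray("top",258.9,235,.182);R=ray("top",355.3,235.3,.182);print(L,R,np.linalg.norm(L-R))
print(ray("scene",291,199,.182), ray("scene",234.5,147.5,.182))
o=st(); M=Rn.from_quat(o["ee_rot"]).as_matrix()
# target: above left knob, tool down, tool y along press x
T=Rn.from_euler("z",0)
d=np.array([L[0],L[1],.235])-o["position"]; print("tool-frame shift",M.T@d/0.04)
print(M.round(3))
E
```

```text
[0.56582853 0.06784716 0.182     ] [ 0.56919367 -0.13144337  0.182     ] 0.19931893744071258
[0.56655556 0.07026713 0.182     ] [ 0.5696354  -0.12894854  0.182     ]
t 0.1 p [0.1495 0.6065 0.2026] yaw 76.15 yz -0.001 j [-1.35  0.33 -0.06  1.46  0.02  1.35 -0.09] F [ 0.2 -0.2 -0.3] M [ 0.001  0.009 -0.005] tau7 -0.0 w 1.001 g 0.0
tool-frame shift [-13.32777988 -10.58398397  -0.79567445]
[[-0.971  0.239 -0.   ]
 [ 0.239  0.971 -0.001]
 [-0.    -0.001 -1.   ]]
```

carry_out --commands '[[[-0.666, -0.529, -0.04, 0, 0, 0], [-0.666, -0.529, -0.04, 0, 0, 0], [-0.666, -0.529, -0.04, 0, 0, 0], [-0.666, -0.529, -0.04, 0, 0, 0], [-0.666, -0.529, -0.04, 0, 0, 0], [-0.666, -0.529, -0.04, 0, 0, 0], [-0.666, -0.529, -0.04, 0, 0, 0], [-0.666, -0.529, -0.04, 0, 0, 0], [-0.666, -0.529, -0.04, 0, 0, 0], [-0.666, -0.529, -0.04, 0, 0, 0], [-0.666, -0.529, -0.04, 0, 0, 0], [-0.666, -0.529, -0.04, 0, 0, 0], [-0.666, -0.529, -0.04, 0, 0, 0], [-0.666, -0.529, -0.04, 0, 0, 0], [-0.666, -0.529, -0.04, 0, 0, 0], [-0.666, -0.529, -0.04, 0, 0, 0], [-0.666, -0.529, -0.04, 0, 0, 0], [-0.666, -0.529, -0.04, 0, 0, 0], [-0.666, -0.529, -0.04, 0, 0, 0], [-0.666, -0.529, -0.04, 0, 0, 0]]]' --hand -1 --force 60

```text
clock: 1.77
position: [0.5662, 0.067, 0.2352]
ee_rot: [0.12, 0.993, 0.0, -0.0]
ft_force: [0.0, 1.1, 0.7]
grip_width: 0.997
grasp_force: 0.0
```

carry_out --commands '[[[0, 0, 0, 0, 0, 1], [0, 0, 0, 0, 0, 1], [0, 0, 0, 0, 0, 1], [0, 0, 0, 0, 0, 1], [0, 0, 0, 0, 0, 1], [0, 0, 0, 0, 0, 1], [0, 0, 0, 0, 0, 1], [0, 0, 0, 0, 0, 1], [0, 0, 0, 0, 0, 0], [0, 0, 0, 0, 0, 0]]]'

```text
clock: 2.6
position: [0.5654, 0.0685, 0.235]
ee_rot: [0.512, 0.859, -0.0, -0.0]
ft_force: [0.9, -0.4, -1.0]
grip_width: 0.997
grasp_force: 0.0
```

```bash
python3 - <<'E'
from h import *
o=st(); M=Rn.from_quat(o["ee_rot"]).as_matrix()
for t in ([.566,.069,.148],[.566,.069,.195]): print((M.T@(np.array(t)-o["position"])/.04).round(3))
im=camera("scene");cv2.imwrite("pics/s1.png",cv2.resize(im[80:290,170:450,::-1],None,fx=2.5,fy=2.5))
E
```

```text
t 2.6 p [0.5654 0.0685 0.235 ] yaw 28.34 yz -0.0 j [-0.68  0.2   0.56  1.59 -0.11  1.38  0.39] F [ 0.9 -0.4 -1. ] M [-0.01  -0.027  0.007] tau7 -0.813 w 0.997 g 0.0
[0.005 0.02  2.175]
[0.005 0.019 1.   ]
```

View pics/s1.png

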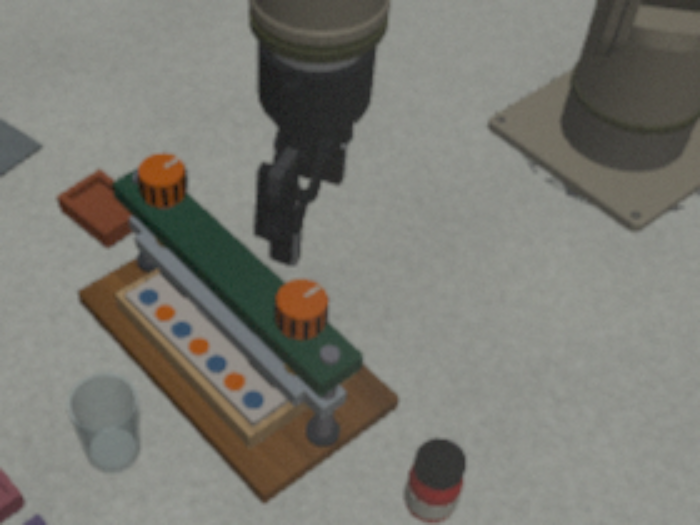

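The view shows the fingers hanging straight above the left knob (about (300,305) in the crop), with nothing else near them. I'll lower and grip.

carry_out --commands '[[[0, 0.01, 0.43, 0, 0, 0], [0, 0.01, 0.43, 0, 0, 0], [0, 0, 0.43, 0, 0, 0], [0, 0, 0.43, 0, 0, 0], [0, 0, 0.43, 0, 0, 0], [0, 0, 0, 0, 0, 0]]]'

```text
clock: 3.15
position: [0.5644, 0.0685, 0.146]
ee_rot: [0.513, 0.859, -0.002, -0.002]
ft_force: [-0.2, -0.1, 0.1]
grip_width: 0.998
grasp_force: 0.0
```

carry_out --commands '[[[0, 0, 0, 0, 0, 0], [0, 0, 0, 0, 0, 0], [0, 0, 0, 0, 0, 0], [0, 0, 0, 0, 0, 0], [0, 0, 0, 0, 0, 0], [0, 0, 0, 0, 0, 0]]]' --hand 1 --force 60

```text
clock: 3.65
position: [0.5685, 0.069, 0.1541]
ee_rot: [0.514, 0.858, 0.002, 0.002]
ft_force: [-3.5, 0.8, 29.8]
grip_width: 0.204
grasp_force: 13.4
```

```bash
python3 -c "
from h import *
st()"
```

```text
t 3.65 p [0.5685 0.069  0.1541] yaw 28.17 yz 0.006 j [-0.67  0.26  0.55  1.7  -0.15  1.21  0.41] F [-3.5  0.8 29.8] M [-1.000e-03  1.386e+00 -1.020e-01] tau7 0.045 w 0.204 g 13.4
```

```bash
python3 -c "
from h import *
im=camera('scene');a=cv2.resize(im[120:260,200:380,::-1],None,fx=4,fy=4);cv2.imwrite('pics/s2.png',a)
st()"
```

```text
t 3.7 p [0.569  0.069  0.1543] yaw 28.16 yz 0.007 j [-0.67  0.26  0.55  1.7  -0.15  1.21  0.41] F [ 3.4  1.5 26.2] M [ 0.503  0.215 -0.023] tau7 -0.01 w 0.112 g 12.0
```

View pics/s2.png

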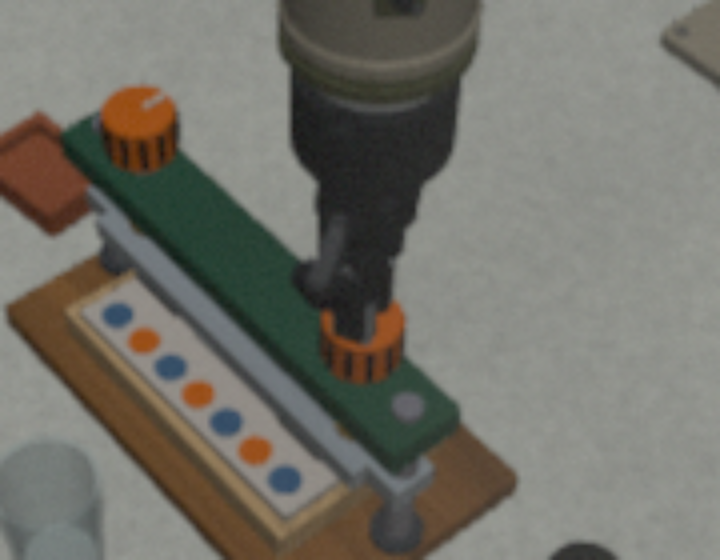

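The picture shows the fingers closing over the knob's top (tips near (350,335) in the crop) instead of around its side. I'll check tip height against the reported TCP before going on.

```bash
python3 - <<'E'
from h import *
def proj(n,X):
    p=camera_params(n);c=np.array(p["R"])@X+p["t"];u=np.array(p["mtx"])@c;return (u[:2]/u[2]).round(1)
print("tip now",proj("scene",[.569,.069,.154]), "if .182",proj("scene",[.569,.069,.182]))
print("knob top rim +cam side",proj("scene",[.566+.013,.069+.018,.182]),proj("scene",[.566+.013,.069+.018,.152]))
c,s=np.cos(np.radians(28.3)),np.sin(np.radians(28.3))
for z in(.235,.248): print("first",[proj("scene",[.5654+k*c*.0425,.0685+k*s*.0425,z]) for k in(1,-1)])
im=camera("top");cv2.imwrite("pics/t2.png",cv2.resize(im[150:300,180:420,::-1],None,fx=3.3,fy=3.3))
E
```

```text
tip now [289.3 207.6] if .182 [289.7 199.2]
knob top rim +cam side [291.6 206.9] [291.1 215.7]
first [array([283.6, 196.2]), array([299.5, 166.8])]
first [array([283.7, 191.8]), array([299.9, 162.2])]
```

View pics/t2.png

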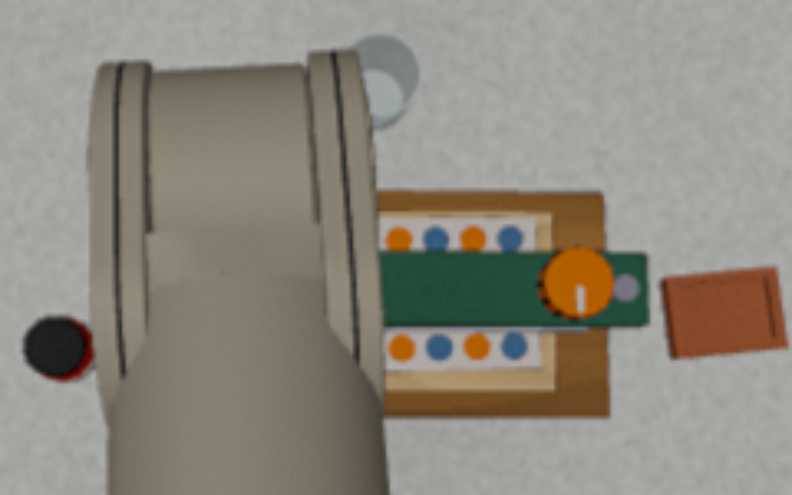

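The knob is untouched, but the tip seen by camera stands about 26 mm higher than the reported TCP, both in the first close view and now. I'll open, lift slightly, then go lower in checked steps.

carry_out --commands '[[[0, 0, -0.5, 0, 0, 0], [0, 0, 0, 0, 0, 0], [0, 0, 0, 0, 0, 0], [0, 0, 0, 0, 0, 0], [0, 0, 0, 0, 0, 0]]]' --hand -1

```text
clock: 4.17
position: [0.566, 0.0688, 0.1688]
ee_rot: [0.514, 0.858, -0.0, -0.0]
ft_force: [0.1, -0.1, -0.5]
grip_width: 0.729
grasp_force: 0.0
```

```bash
python3 - <<'E'
from h import *
o=st(); M=Rn.from_quat(o["ee_rot"]).as_matrix()
print((M.T@(np.array([.566,.069,.124])-o["position"])/.04).round(3))
im=camera('scene');a=cv2.resize(im[120:260,200:380,::-1],None,fx=4,fy=4);cv2.imwrite('pics/s3.png',a)
E
```

```text
t 4.17 p [0.566  0.0688 0.1688] yaw 28.16 yz -0.001 j [-0.67  0.25  0.55  1.68 -0.14  1.25  0.4 ] F [ 0.1 -0.1 -0.5] M [ 0.033  0.009 -0.005] tau7 0.004 w 0.729 g 0.0
[0.005 0.003 1.121]
```

View pics/s3.png

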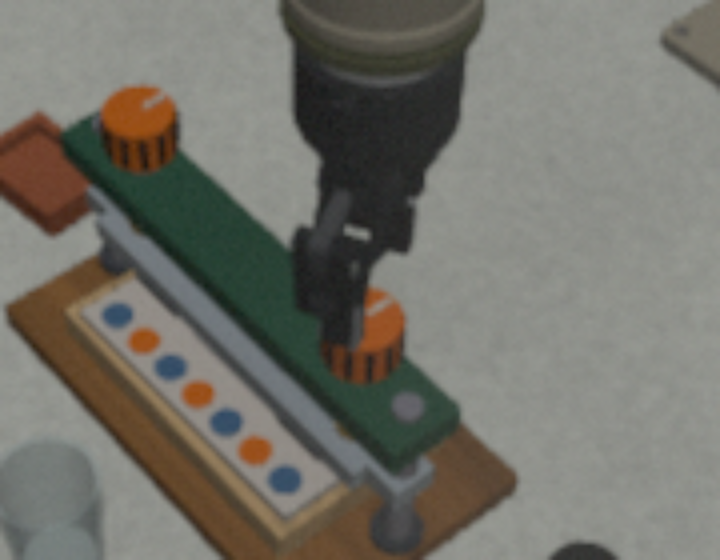

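The fingers straddle the knob, near fingertip at (340,345), level with its top while the TCP reads 0.169. I'll lower 45 mm and grip.

carry_out --commands '[[[0, 0, 0.3, 0, 0, 0], [0, 0, 0.3, 0, 0, 0], [0, 0, 0.2, 0, 0, 0], [0, 0, 0.1, 0, 0, 0], [0, 0, 0, 0, 0, 0]]]'

```text
clock: 4.63
position: [0.5654, 0.0686, 0.1315]
ee_rot: [0.514, 0.858, -0.001, -0.001]
ft_force: [0.3, -0.3, -0.2]
grip_width: 0.997
grasp_force: 0.0
```

carry_out --commands '[[[0, 0, 0.1, 0, 0, 0], [0, 0, 0.1, 0, 0, 0], [0, 0, 0, 0, 0, 0]]]'

```text
clock: 4.88
position: [0.5661, 0.0688, 0.1247]
ee_rot: [0.514, 0.858, -0.0, -0.0]
ft_force: [-0.2, -0.2, -0.5]
grip_width: 1.001
grasp_force: 0.0
```

carry_out --commands '[[[0, 0, 0, 0, 0, 0], [0, 0, 0, 0, 0, 0], [0, 0, 0, 0, 0, 0], [0, 0, 0, 0, 0, 0], [0, 0, 0, 0, 0, 0]]]' --hand 1 --force 60

```text
clock: 5.3
position: [0.566, 0.0685, 0.1259]
ee_rot: [0.514, 0.858, -0.0, -0.0]
ft_force: [-5.2, -1.6, 6.6]
grip_width: 0.498
grasp_force: 60.4
```

```bash
python3 - <<'E'
from h import *
o=st()
im=camera('scene');a=cv2.resize(im[120:260,200:380,::-1],None,fx=4,fy=4);cv2.imwrite('pics/s4.png',a)
E
```

```text
t 5.3 p [0.566  0.0685 0.1259] yaw 28.13 yz -0.0 j [-0.66  0.29  0.55  1.73 -0.16  1.16  0.42] F [-5.2 -1.6  6.6] M [-0.196  0.961  0.033] tau7 -0.034 w 0.498 g 60.4
```

View pics/s4.png

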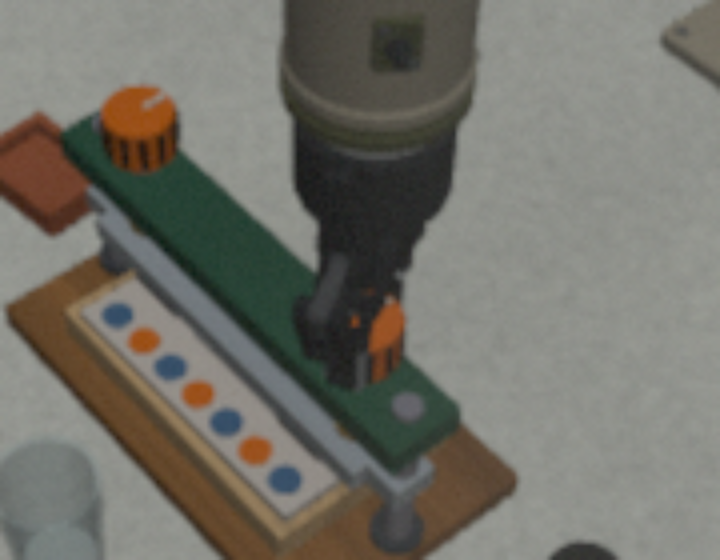

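The fingers now hold the left knob's side at 42 mm with 60 N. First step: left about 0.6 rad.

carry_out --commands '[[[0, 0, 0, 0, 0, 0.5], [0, 0, 0, 0, 0, 0.5], [0, 0, 0, 0, 0, 0.5], [0, 0, 0, 0, 0, 0.5], [0, 0, 0, 0, 0, 0.5], [0, 0, 0, 0, 0, 0.5]]]'

```text
clock: 5.85
position: [0.5663, 0.0686, 0.1259]
ee_rot: [0.643, 0.766, 0.0, -0.0]
ft_force: [-3.7, -1.5, 5.0]
grip_width: 0.492
grasp_force: 60.3
```

```bash
echo "from h import *
o=st()" > s.py; python3 s.py
```

```text
t 5.85 p [0.5663 0.0686 0.1259] yaw 10.01 yz 0.0 j [-0.7   0.3   0.59  1.74 -0.18  1.16  0.12] F [-3.7 -1.5  5. ] M [-0.199  0.637  0.262] tau7 1.028 w 0.492 g 60.3
```

carry_out --commands '[[[0, 0, 0, 0, 0, 0.5], [0, 0, 0, 0, 0, 0.5], [0, 0, 0, 0, 0, 0.5]]]'

```text
clock: 6.1
position: [0.5664, 0.0686, 0.1259]
ee_rot: [0.701, 0.713, 0.0, 0.0]
ft_force: [-2.2, -0.8, 4.6]
grip_width: 0.499
grasp_force: 60.3
```

```bash
python3 s.py
```

```text
t 6.1 p [0.5664 0.0686 0.1259] yaw 1.01 yz 0.0 j [-0.72  0.3   0.62  1.74 -0.19  1.16 -0.03] F [-2.2 -0.8  4.6] M [-0.237  0.409  0.23 ] tau7 1.024 w 0.499 g 60.3
```

carry_out --commands '[[[0, 0, 0, 0, 0, 0.5], [0, 0, 0, 0, 0, 0.5], [0, 0, 0, 0, 0, 0.5]]]'

```text
clock: 6.35
position: [0.5666, 0.0686, 0.1259]
ee_rot: [0.755, 0.656, 0.0, 0.0]
ft_force: [-1.6, -1.1, 4.2]
grip_width: 0.495
grasp_force: 60.3
```

```bash
python3 s.py
```

```text
t 6.35 p [0.5666 0.0686 0.1259] yaw -7.99 yz 0.001 j [-0.74  0.3   0.64  1.74 -0.2   1.16 -0.18] F [-1.6 -1.1  4.2] M [-0.236  0.263  0.105] tau7 1.019 w 0.495 g 60.3
```

carry_out --commands '[[[0, 0, 0, 0, 0, 0]]]'

```text
clock: 6.43
position: [0.5665, 0.0686, 0.1259]
ee_rot: [0.755, 0.656, 0.0, 0.0]
ft_force: [-2.7, -1.3, 5.2]
grip_width: 0.496
grasp_force: 60.4
```

```bash
python3 s.py
```

```text
t 6.43 p [0.5665 0.0686 0.1259] yaw -8.0 yz 0.001 j [-0.74  0.3   0.65  1.74 -0.2   1.16 -0.18] F [-2.7 -1.3  5.2] M [-0.203  0.405 -0.238] tau7 -0.896 w 0.496 g 60.4
```

carry_out --commands '[[[0, 0, 0, 0, 0, 0], [0, 0, 0, 0, 0, 0], [0, 0, 0, 0, 0, 0], [0, 0, 0, 0, 0, 0], [0, 0, 0, 0, 0, 0], [0, 0, 0, 0, 0, 0]]]' --hand -1

```text
clock: 6.93
position: [0.5663, 0.0688, 0.1253]
ee_rot: [0.754, 0.657, 0.0, -0.0]
ft_force: [-0.6, 0.4, 0.4]
grip_width: 1.003
grasp_force: 0.0
```

carry_out --commands '[[[-0.82, 0.13, 0, 0, 0, 0], [-0.82, 0.13, 0, 0, 0, 0], [-0.82, 0.13, 0, 0, 0, 0], [-0.82, 0.13, 0, 0, 0, 0], [-0.82, 0.13, 0, 0, 0, 0], [-0.82, 0.13, 0, 0, 0, 0], [0, 0, 0, 0, 0, 0]]]'

```text
clock: 7.52
position: [0.5691, -0.1386, 0.1258]
ee_rot: [0.757, 0.654, -0.001, 0.001]
ft_force: [0.0, -1.1, -0.3]
grip_width: 1.001
grasp_force: 0.0
```

carry_out --commands '[[[0, 0, 0, 0, 0, -0.9], [0, 0, 0, 0, 0, -0.9], [0, 0, 0, 0, 0, -0.9], [0, 0, 0, 0, 0, -0.9], [0, 0, 0, 0, 0, -0.9], [0, 0, 0, 0, 0, -0.9], [0, 0, 0, 0, 0, -0.9], [0, 0, 0, 0, 0, 0]]]'

```text
clock: 8.18
position: [0.5703, -0.1303, 0.1253]
ee_rot: [0.498, 0.867, 0.0, -0.0]
ft_force: [0.7, 0.8, -0.3]
grip_width: 1.002
grasp_force: 0.0
```

```bash
python3 - <<'E'
from h import *
o=st(); M=Rn.from_quat(o["ee_rot"]).as_matrix()
print((M.T@(np.array([.5695,-.131,.1255])-o["position"])/.04).round(3))
im=camera('top');a=cv2.resize(im[190:290,220:430,::-1],None,fx=3.8,fy=3.8);cv2.imwrite('pics/t5.png',a)
E
```

```text
t 8.18 p [ 0.5703 -0.1303  0.1253] yaw 30.21 yz 0.0 j [-0.35  0.33  0.6   1.7  -0.2   1.17  0.84] F [ 0.7  0.8 -0.3] M [ 0.057 -0.02  -0.082] tau7 2.062 w 1.002 g 0.0
[-0.004 -0.027 -0.006]
```

carry_out --commands '[[[0, 0, 0, 0, 0, 0], [0, 0, 0, 0, 0, 0], [0, 0, 0, 0, 0, 0], [0, 0, 0, 0, 0, 0], [0, 0, 0, 0, 0, 0]]]' --hand 1 --force 60

```text
clock: 8.65
position: [0.5685, -0.1316, 0.1256]
ee_rot: [0.501, 0.865, -0.001, -0.001]
ft_force: [-11.3, -2.0, 10.2]
grip_width: 0.5
grasp_force: 60.5
```

```bash
python3 s.py
```

```text
t 8.65 p [ 0.5685 -0.1316  0.1256] yaw 29.8 yz -0.003 j [-0.35  0.33  0.61  1.7  -0.2   1.18  0.83] F [-11.3  -2.   10.2] M [-0.286  2.349  0.   ] tau7 -0.027 w 0.5 g 60.5
```

carry_out --commands '[[[0, 0, 0, 0, 0, 0.5], [0, 0, 0, 0, 0, 0.5], [0, 0, 0, 0, 0, 0.5], [0, 0, 0, 0, 0, 0.5], [0, 0, 0, 0, 0, 0.5], [0, 0, 0, 0, 0, 0.5]]]'

```text
clock: 9.15
position: [0.5688, -0.1315, 0.1257]
ee_rot: [0.631, 0.775, -0.001, -0.001]
ft_force: [-9.4, -2.1, 8.5]
grip_width: 0.499
grasp_force: 60.3
```

```bash
python3 s.py
```

```text
t 9.15 p [ 0.5688 -0.1315  0.1257] yaw 11.68 yz -0.003 j [-0.39  0.34  0.66  1.7  -0.22  1.18  0.53] F [-9.4 -2.1  8.5] M [-0.372  2.064  0.188] tau7 1.017 w 0.499 g 60.3
```

carry_out --commands '[[[0, 0, 0, 0, 0, 0.5], [0, 0, 0, 0, 0, 0.5], [0, 0, 0, 0, 0, 0.5], [0, 0, 0, 0, 0, 0.5], [0, 0, 0, 0, 0, 0.5], [0, 0, 0, 0, 0, 0.5]]]'

```text
clock: 9.65
position: [0.569, -0.1315, 0.1257]
ee_rot: [0.745, 0.667, -0.001, -0.001]
ft_force: [-8.4, -2.0, 8.6]
grip_width: 0.499
grasp_force: 60.3
```

```bash
python3 s.py
```

```text
t 9.65 p [ 0.569  -0.1315  0.1257] yaw -6.31 yz -0.002 j [-0.43  0.35  0.72  1.7  -0.25  1.18  0.24] F [-8.4 -2.   8.6] M [-0.371  1.758  0.225] tau7 1.006 w 0.499 g 60.3
```

carry_out --commands '[[[0, 0, 0, 0, 0, 0.5], [0, 0, 0, 0, 0, 0.5], [0, 0, 0, 0, 0, 0.5], [0, 0, 0, 0, 0, 0.5], [0, 0, 0, 0, 0, 0.5], [0, 0, 0, 0, 0, 0.5]]]'

```text
clock: 10.15
position: [0.5693, -0.1316, 0.1257]
ee_rot: [0.84, 0.542, -0.001, -0.0]
ft_force: [-7.3, -2.6, 7.3]
grip_width: 0.498
grasp_force: 60.2
```

```bash
python3 s.py
```

```text
t 10.15 p [ 0.5693 -0.1316  0.1257] yaw -24.31 yz -0.001 j [-0.48  0.37  0.78  1.71 -0.27  1.18 -0.05] F [-7.3 -2.6  7.3] M [-0.427  1.527  0.223] tau7 0.993 w 0.498 g 60.2
```

carry_out --commands '[[[0, 0, 0, 0, 0, 0.5], [0, 0, 0, 0, 0, 0.5], [0, 0, 0, 0, 0, 0.5], [0, 0, 0, 0, 0, 0.5], [0, 0, 0, 0, 0, 0.5]]]'

```text
clock: 10.57
position: [0.5694, -0.1317, 0.1257]
ee_rot: [0.904, 0.428, -0.001, 0.0]
ft_force: [-5.1, -3.1, 6.7]
grip_width: 0.495
grasp_force: 60.2
```

```bash
python3 s.py
```

```text
t 10.57 p [ 0.5694 -0.1317  0.1257] yaw -39.31 yz -0.001 j [-0.52  0.38  0.83  1.71 -0.3   1.19 -0.3 ] F [-5.1 -3.1  6.7] M [-0.601  1.312  0.213] tau7 0.98 w 0.495 g 60.2
```

carry_out --commands '[[[0, 0, 0, 0, 0, 0], [0, 0, 0, 0, 0, 0], [0, 0, 0, 0, 0, 0], [0, 0, 0, 0, 0, 0], [0, 0, 0, 0, 0, -1], [0, 0, 0, 0, 0, -1], [0, 0, 0, 0, 0, -1], [0, 0, 0, 0, 0, -1], [0, 0, 0, 0, 0, -1], [0, 0, 0, 0, 0, -1], [0, 0, 0, 0, 0, 0]]]' --hand -1

```text
clock: 11.48
position: [0.5704, -0.1304, 0.1254]
ee_rot: [0.724, 0.69, 0.0, 0.0]
ft_force: [-0.9, 0.5, -0.1]
grip_width: 1.001
grasp_force: 0.0
```

carry_out --commands '[[[0.83, -0.064, 0, 0, 0, 0], [0.83, -0.064, 0, 0, 0, 0], [0.83, -0.064, 0, 0, 0, 0], [0.83, -0.064, 0, 0, 0, 0], [0.83, -0.064, 0, 0, 0, 0], [0.83, -0.064, 0, 0, 0, 0], [0, 0, 0, 0, 0, -1], [0, 0, 0, 0, 0, -1], [0, 0, 0, 0, 0, -1], [0, 0, 0, 0, 0, -1], [0, 0, 0, 0, 0, -1], [0, 0, 0, 0, 0, -0.6], [0, 0, 0, 0, 0, 0]]]'

```text
clock: 12.57
position: [0.5656, 0.0693, 0.1253]
ee_rot: [0.496, 0.868, 0.0, -0.0]
ft_force: [-0.5, -0.1, -1.2]
grip_width: 1.003
grasp_force: 0.0
```

```bash
python3 - <<'E'
from h import *
o=st(); M=Rn.from_quat(o["ee_rot"]).as_matrix()
print((M.T@(np.array([.566,.0687,.1255])-o["position"])/.04).round(3))
E
```

```text
t 12.57 p [0.5656 0.0693 0.1253] yaw 30.54 yz 0.0 j [-0.65  0.29  0.54  1.74 -0.16  1.16  0.46] F [-0.5 -0.1 -1.2] M [0.032 0.009 0.033] tau7 1.644 w 1.003 g 0.0
[-0.017  0.001 -0.006]
```

carry_out --commands '[[[0, 0, 0, 0, 0, 0], [0, 0, 0, 0, 0, 0], [0, 0, 0, 0, 0, 0], [0, 0, 0, 0, 0, 0], [0, 0, 0, 0, 0, 0]]]' --hand 1 --force 60

```text
clock: 12.98
position: [0.5654, 0.0692, 0.1256]
ee_rot: [0.496, 0.868, -0.0, -0.0]
ft_force: [-4.1, -0.3, 5.7]
grip_width: 0.502
grasp_force: 60.5
```

```bash
python3 s.py
```

```text
t 12.98 p [0.5654 0.0692 0.1256] yaw 30.47 yz -0.0 j [-0.65  0.29  0.54  1.74 -0.16  1.16  0.46] F [-4.1 -0.3  5.7] M [-0.134  0.726 -0.133] tau7 0.112 w 0.502 g 60.5
```

carry_out --commands '[[[0, 0, 0, 0, 0, 0.5], [0, 0, 0, 0, 0, 0.5], [0, 0, 0, 0, 0, 0.5], [0, 0, 0, 0, 0, 0.5], [0, 0, 0, 0, 0, 0.5], [0, 0, 0, 0, 0, 0.5]]]'

```text
clock: 13.48
position: [0.566, 0.0694, 0.1256]
ee_rot: [0.627, 0.779, 0.0, 0.0]
ft_force: [1.0, 0.2, 2.8]
grip_width: 0.498
grasp_force: 60.3
```

```bash
python3 s.py
```

```text
t 13.48 p [0.566  0.0694 0.1256] yaw 12.37 yz 0.001 j [-0.69  0.29  0.58  1.74 -0.17  1.16  0.16] F [1.  0.2 2.8] M [-0.042 -0.013  0.222] tau7 1.026 w 0.498 g 60.3
```

carry_out --commands '[[[0, 0, 0, 0, 0, 0.5], [0, 0, 0, 0, 0, 0.5], [0, 0, 0, 0, 0, 0.5], [0, 0, 0, 0, 0, 0.5], [0, 0, 0, 0, 0, 0.5]]]'

```text
clock: 13.9
position: [0.5665, 0.0695, 0.1257]
ee_rot: [0.723, 0.691, 0.001, 0.001]
ft_force: [3.8, 0.2, 0.1]
grip_width: 0.497
grasp_force: 60.6
```

```bash
python3 s.py
```

```text
t 13.9 p [0.5665 0.0695 0.1257] yaw -2.63 yz 0.002 j [-0.73  0.3   0.62  1.74 -0.19  1.16 -0.09] F [3.8 0.2 0.1] M [-0.004 -0.482  0.191] tau7 1.016 w 0.497 g 60.6
```

carry_out --commands '[[[0, 0, 0, 0, 0, 0.5], [0, 0, 0, 0, 0, 0.5], [0, 0, 0, 0, 0, 0.5]]]'

```text
clock: 14.15
position: [0.5667, 0.0695, 0.1257]
ee_rot: [0.775, 0.632, 0.001, 0.001]
ft_force: [5.1, -0.1, -0.0]
grip_width: 0.495
grasp_force: 60.8
```

```bash
python3 s.py
```

```text
t 14.15 p [0.5667 0.0695 0.1257] yaw -11.63 yz 0.002 j [-0.75  0.3   0.65  1.74 -0.2   1.16 -0.24] F [ 5.1 -0.1 -0. ] M [ 0.015 -0.829  0.26 ] tau7 1.01 w 0.495 g 60.8
```

carry_out --commands '[[[0, 0, 0, 0, 0, 0.5], [0, 0, 0, 0, 0, 0.5], [0, 0, 0, 0, 0, 0.5]]]'

```text
clock: 14.4
position: [0.567, 0.0694, 0.1257]
ee_rot: [0.822, 0.569, 0.001, 0.001]
ft_force: [6.8, 0.5, -2.9]
grip_width: 0.497
grasp_force: 60.9
```

```bash
python3 s.py
```

```text
t 14.4 p [0.567  0.0694 0.1257] yaw -20.63 yz 0.003 j [-0.77  0.31  0.68  1.74 -0.21  1.16 -0.39] F [ 6.8  0.5 -2.9] M [ 0.008 -1.184  0.225] tau7 1.003 w 0.497 g 60.9
```

carry_out --commands '[[[0, 0, 0, 0, 0, 0], [0, 0, 0, 0, 0, 0], [0, 0, 0, 0, 0, 0], [0, 0, 0, 0, 0, 0], [0, 0, 0, 0, 0, -1], [0, 0, 0, 0, 0, -1], [0, 0, 0, 0, 0, -1], [0, 0, 0, 0, 0, 0]]]' --hand -1

```text
clock: 15.07
position: [0.5656, 0.0693, 0.1253]
ee_rot: [0.72, 0.694, 0.0, -0.0]
ft_force: [-1.2, 0.4, 0.3]
grip_width: 1.001
grasp_force: 0.0
```

carry_out --commands '[[[-0.834, 0.05, 0, 0, 0, 0], [-0.834, 0.05, 0, 0, 0, 0], [-0.834, 0.05, 0, 0, 0, 0], [-0.834, 0.05, 0, 0, 0, 0], [-0.834, 0.05, 0, 0, 0, 0], [-0.834, 0.05, 0, 0, 0, 0], [0, 0, 0, 0, 0, -1], [0, 0, 0, 0, 0, -1], [0, 0, 0, 0, 0, -1], [0, 0, 0, 0, 0, -1], [0, 0, 0, 0, 0, -1], [0, 0, 0, 0, 0, -0.6], [0, 0, 0, 0, 0, 0]]]'

```text
clock: 16.15
position: [0.569, -0.1313, 0.1253]
ee_rot: [0.491, 0.871, 0.0, -0.0]
ft_force: [0.1, -0.8, 0.4]
grip_width: 1.002
grasp_force: 0.0
```

```bash
python3 s.py
```

```text
t 16.15 p [ 0.569  -0.1313  0.1253] yaw 31.13 yz 0.0 j [-0.35  0.33  0.6   1.7  -0.2   1.17  0.85] F [ 0.1 -0.8  0.4] M [-0.028  0.01   0.056] tau7 1.623 w 1.002 g 0.0
```

carry_out --commands '[[[0, 0, 0, 0, 0, 0], [0, 0, 0, 0, 0, 0], [0, 0, 0, 0, 0, 0], [0, 0, 0, 0, 0, 0], [0, 0, 0, 0, 0, 0]]]' --hand 1 --force 60

```text
clock: 16.57
position: [0.5684, -0.1315, 0.1257]
ee_rot: [0.492, 0.871, -0.0, -0.001]
ft_force: [-5.4, -0.2, 7.0]
grip_width: 0.498
grasp_force: 60.5
```

```bash
python3 s.py
```

```text
t 16.57 p [ 0.5684 -0.1315  0.1257] yaw 31.04 yz -0.001 j [-0.35  0.33  0.6   1.7  -0.2   1.17  0.85] F [-5.4 -0.2  7. ] M [-0.1    1.239 -0.044] tau7 0.038 w 0.498 g 60.5
```

carry_out --commands '[[[0, 0, 0, 0, 0, 0.5], [0, 0, 0, 0, 0, 0.5], [0, 0, 0, 0, 0, 0.5], [0, 0, 0, 0, 0, 0.5], [0, 0, 0, 0, 0, 0.5], [0, 0, 0, 0, 0, 0.5]]]'

```text
clock: 17.07
position: [0.5687, -0.1314, 0.1257]
ee_rot: [0.623, 0.782, -0.0, -0.0]
ft_force: [-3.6, 0.9, 6.0]
grip_width: 0.499
grasp_force: 60.4
```

```bash
python3 s.py
```

```text
t 17.07 p [ 0.5687 -0.1314  0.1257] yaw 12.93 yz -0.001 j [-0.39  0.34  0.66  1.7  -0.22  1.18  0.55] F [-3.6  0.9  6. ] M [-0.043  0.932  0.25 ] tau7 1.012 w 0.499 g 60.4
```

carry_out --commands '[[[0, 0, 0, 0, 0, 0.5], [0, 0, 0, 0, 0, 0.5], [0, 0, 0, 0, 0, 0.5]]]'

```text
clock: 17.32
position: [0.5688, -0.1314, 0.1257]
ee_rot: [0.682, 0.731, -0.0, -0.0]
ft_force: [-3.3, -0.3, 6.0]
grip_width: 0.497
grasp_force: 60.4
```

```bash
python3 s.py
```

```text
t 17.32 p [ 0.5688 -0.1314  0.1257] yaw 3.93 yz -0.0 j [-0.41  0.34  0.69  1.7  -0.23  1.18  0.41] F [-3.3 -0.3  6. ] M [-0.047  0.72   0.203] tau7 1.007 w 0.497 g 60.4
```

carry_out --commands '[[[0, 0, 0, 0, 0, 0.5], [0, 0, 0, 0, 0, 0.5]]]'

```text
clock: 17.48
position: [0.5689, -0.1313, 0.1257]
ee_rot: [0.72, 0.694, -0.0, -0.0]
ft_force: [-2.3, -1.0, 4.6]
grip_width: 0.499
grasp_force: 60.4
```

```bash
python3 s.py
```

```text
t 17.48 p [ 0.5689 -0.1313  0.1257] yaw -2.06 yz -0.0 j [-0.43  0.35  0.7   1.71 -0.24  1.18  0.31] F [-2.3 -1.   4.6] M [-0.083  0.674  0.225] tau7 1.004 w 0.499 g 60.4
```

carry_out --commands '[[[0, 0, 0, 0, 0, 0.5], [0, 0, 0, 0, 0, 0.5], [0, 0, 0, 0, 0, 0.5]]]'

```text
clock: 17.73
position: [0.5691, -0.1314, 0.1257]
ee_rot: [0.772, 0.636, 0.0, 0.0]
ft_force: [-1.4, -0.9, 3.6]
grip_width: 0.498
grasp_force: 60.4
```

```bash
python3 s.py
```

```text
t 17.73 p [ 0.5691 -0.1314  0.1257] yaw -11.06 yz 0.0 j [-0.45  0.36  0.73  1.71 -0.25  1.18  0.16] F [-1.4 -0.9  3.6] M [-0.109  0.485  0.244] tau7 0.998 w 0.498 g 60.4
```

carry_out --commands '[[[0, 0, 0, 0, 0, 0.5], [0, 0, 0, 0, 0, 0.5], [0, 0, 0, 0, 0, 0.5]]]'

```text
clock: 17.98
position: [0.5692, -0.1315, 0.1258]
ee_rot: [0.819, 0.573, 0.0, 0.0]
ft_force: [0.6, -0.6, 3.0]
grip_width: 0.498
grasp_force: 60.3
```

```bash
python3 s.py
```

```text
t 17.98 p [ 0.5692 -0.1315  0.1258] yaw -20.07 yz 0.001 j [-0.47  0.36  0.76  1.71 -0.27  1.18  0.01] F [ 0.6 -0.6  3. ] M [-0.101  0.341  0.17 ] tau7 0.964 w 0.498 g 60.3
```

carry_out --commands '[[[0, 0, 0, 0, 0, 0.5]]]'

```text
clock: 18.07
position: [0.5693, -0.1314, 0.1258]
ee_rot: [0.834, 0.552, 0.0, 0.0]
ft_force: [-0.3, -0.9, 2.3]
grip_width: 0.495
grasp_force: 60.3
```

```bash
python3 s.py
```

```text
t 18.07 p [ 0.5693 -0.1314  0.1258] yaw -23.06 yz 0.001 j [-0.48  0.36  0.77  1.71 -0.27  1.18 -0.03] F [-0.3 -0.9  2.3] M [-0.099  0.274  0.254] tau7 0.945 w 0.495 g 60.3
```

carry_out --commands '[[[0, 0, 0, 0, 0, 0.5]]]'

```text
clock: 18.15
position: [0.5693, -0.1315, 0.1258]
ee_rot: [0.848, 0.529, 0.0, 0.0]
ft_force: [0.0, -1.1, 3.7]
grip_width: 0.497
grasp_force: 60.3
```

```bash
python3 s.py
```

```text
t 18.15 p [ 0.5693 -0.1315  0.1258] yaw -26.06 yz 0.001 j [-0.48  0.37  0.78  1.71 -0.28  1.18 -0.08] F [ 0.  -1.1  3.7] M [-0.141  0.235  0.241] tau7 0.927 w 0.497 g 60.3
```

Right pad contact shows at R ≈ 2.02 rad (joint torque steps about 0.018 N m per 3°). Back to the left knob.

carry_out --commands '[[[0, 0, 0, 0, 0, 0], [0, 0, 0, 0, 0, 0], [0, 0, 0, 0, 0, 0], [0, 0, 0, 0, 0, 0], [0, 0, 0, 0, 0, -1], [0, 0, 0, 0, 0, -1], [0, 0, 0, 0, 0, -1], [0, 0, 0, 0, 0, -1], [0, 0, 0, 0, 0, 0]]]' --hand -1

```text
clock: 18.9
position: [0.569, -0.1313, 0.1253]
ee_rot: [0.717, 0.697, 0.0, -0.0]
ft_force: [0.1, 0.1, 0.7]
grip_width: 1.002
grasp_force: 0.0
```

carry_out --commands '[[[0.835, -0.042, 0, 0, 0, 0], [0.835, -0.042, 0, 0, 0, 0], [0.835, -0.042, 0, 0, 0, 0], [0.835, -0.042, 0, 0, 0, 0], [0.835, -0.042, 0, 0, 0, 0], [0.835, -0.042, 0, 0, 0, 0], [0, 0, 0, 0, 0, -1], [0, 0, 0, 0, 0, -1], [0, 0, 0, 0, 0, -1], [0, 0, 0, 0, 0, -1], [0, 0, 0, 0, 0, -1], [0, 0, 0, 0, 0, -0.5], [0, 0, 0, 0, 0, 0]]]'

```text
clock: 19.98
position: [0.5654, 0.0693, 0.1253]
ee_rot: [0.492, 0.871, 0.0, -0.0]
ft_force: [0.4, -0.3, 0.3]
grip_width: 1.0
grasp_force: 0.0
```

```bash
python3 s.py
```

```text
t 19.98 p [0.5654 0.0693 0.1253] yaw 31.11 yz 0.0 j [-0.65  0.29  0.53  1.74 -0.16  1.16  0.47] F [ 0.4 -0.3  0.3] M [-0.055  0.     0.017] tau7 1.469 w 1.0 g 0.0
```

carry_out --commands '[[[0, 0, 0, 0, 0, 0], [0, 0, 0, 0, 0, 0], [0, 0, 0, 0, 0, 0], [0, 0, 0, 0, 0, 0], [0, 0, 0, 0, 0, 0]]]' --hand 1 --force 60

```text
clock: 20.4
position: [0.5653, 0.0694, 0.1256]
ee_rot: [0.492, 0.871, 0.0, -0.0]
ft_force: [-2.8, 0.1, 4.7]
grip_width: 0.5
grasp_force: 60.6
```

```bash
python3 s.py
```

```text
t 20.4 p [0.5653 0.0694 0.1256] yaw 31.08 yz -0.0 j [-0.65  0.29  0.53  1.74 -0.16  1.16  0.47] F [-2.8  0.1  4.7] M [-0.15   0.604 -0.085] tau7 0.11 w 0.5 g 60.6
```

carry_out --commands '[[[0, 0, 0, 0, 0, 0.5], [0, 0, 0, 0, 0, 0.5], [0, 0, 0, 0, 0, 0.5], [0, 0, 0, 0, 0, 0.5], [0, 0, 0, 0, 0, 0.5]]]'

```text
clock: 20.82
position: [0.5658, 0.0696, 0.1256]
ee_rot: [0.602, 0.799, 0.0, 0.0]
ft_force: [1.1, -0.3, 1.9]
grip_width: 0.5
grasp_force: 60.3
```

```bash
python3 s.py
```

```text
t 20.82 p [0.5658 0.0696 0.1256] yaw 15.98 yz 0.001 j [-0.68  0.29  0.57  1.74 -0.17  1.16  0.22] F [ 1.1 -0.3  1.9] M [-0.001 -0.038  0.259] tau7 1.02 w 0.5 g 60.3
```

carry_out --commands '[[[0, 0, 0, 0, 0, 0.5], [0, 0, 0, 0, 0, 0.5]]]'

```text
clock: 20.98
position: [0.566, 0.0696, 0.1256]
ee_rot: [0.643, 0.766, 0.001, 0.0]
ft_force: [1.7, -0.1, -0.1]
grip_width: 0.5
grasp_force: 60.5
```

```bash
python3 s.py
```

```text
t 20.98 p [0.566  0.0696 0.1256] yaw 9.98 yz 0.001 j [-0.7   0.29  0.59  1.74 -0.18  1.16  0.12] F [ 1.7 -0.1 -0.1] M [ 0.    -0.23   0.271] tau7 1.012 w 0.5 g 60.5
```

carry_out --commands '[[[0, 0, 0, 0, 0, 0.5], [0, 0, 0, 0, 0, 0.5]]]'

```text
clock: 21.15
position: [0.5662, 0.0697, 0.1256]
ee_rot: [0.682, 0.731, 0.001, 0.001]
ft_force: [3.8, 0.2, -0.0]
grip_width: 0.497
grasp_force: 60.6
```

```bash
python3 s.py
```

```text
t 21.15 p [0.5662 0.0697 0.1256] yaw 3.99 yz 0.002 j [-0.71  0.3   0.61  1.74 -0.18  1.16  0.02] F [ 3.8  0.2 -0. ] M [ 0.067 -0.501  0.281] tau7 0.988 w 0.497 g 60.6
```

carry_out --commands '[[[0, 0, 0, 0, 0, 0.5]]]'

```text
clock: 21.23
position: [0.5663, 0.0697, 0.1257]
ee_rot: [0.701, 0.713, 0.001, 0.001]
ft_force: [3.9, 0.5, -1.0]
grip_width: 0.504
grasp_force: 60.7
```

```bash
python3 s.py
```

```text
t 21.23 p [0.5663 0.0697 0.1257] yaw 0.99 yz 0.002 j [-0.72  0.3   0.61  1.74 -0.19  1.16 -0.03] F [ 3.9  0.5 -1. ] M [ 0.09  -0.622  0.341] tau7 0.971 w 0.504 g 60.7
```

carry_out --commands '[[[0, 0, 0, 0, 0, 0.5]]]'

```text
clock: 21.32
position: [0.5664, 0.0697, 0.1256]
ee_rot: [0.719, 0.695, 0.001, 0.001]
ft_force: [5.1, 0.7, -0.6]
grip_width: 0.497
grasp_force: 60.7
```

```bash
python3 s.py
```

```text
t 21.32 p [0.5664 0.0697 0.1256] yaw -2.01 yz 0.002 j [-0.72  0.3   0.62  1.74 -0.19  1.16 -0.08] F [ 5.1  0.7 -0.6] M [ 0.014 -0.75   0.259] tau7 0.952 w 0.497 g 60.7
```

Left pad contact shows at L ≈ 1.90 rad, as predicted from the right side. Two more small steps, then an open-hand turn in place to calibrate the torque reading.

carry_out --commands '[[[0, 0, 0, 0, 0, 0.5]]]'

```text
clock: 21.4
position: [0.5666, 0.0696, 0.1257]
ee_rot: [0.737, 0.676, 0.001, 0.001]
ft_force: [5.9, -0.2, -0.9]
grip_width: 0.496
grasp_force: 60.8
```

```bash
python3 s.py
```

```text
t 21.4 p [0.5666 0.0696 0.1257] yaw -5.01 yz 0.003 j [-0.73  0.3   0.63  1.74 -0.19  1.16 -0.13] F [ 5.9 -0.2 -0.9] M [ 0.058 -0.894  0.288] tau7 0.933 w 0.496 g 60.8
```

carry_out --commands '[[[0, 0, 0, 0, 0, 0.5]]]'

```text
clock: 21.48
position: [0.5666, 0.0696, 0.1257]
ee_rot: [0.755, 0.656, 0.001, 0.001]
ft_force: [6.1, 0.3, -0.7]
grip_width: 0.499
grasp_force: 60.8
```

```bash
python3 s.py
```

```text
t 21.48 p [0.5666 0.0696 0.1257] yaw -8.01 yz 0.003 j [-0.74  0.3   0.64  1.74 -0.19  1.16 -0.18] F [ 6.1  0.3 -0.7] M [ 0.068 -0.976  0.3  ] tau7 0.913 w 0.499 g 60.8
```

carry_out --commands '[[[0, 0, 0, 0, 0, 0], [0, 0, 0, 0, 0, 0], [0, 0, 0, 0, 0, 0], [0, 0, 0, 0, 0, 0], [0, 0, 0, 0, 0, 0], [0, 0, 0, 0, 0, -1], [0, 0, 0, 0, 0, -1], [0, 0, 0, 0, 0, -1], [0, 0, 0, 0, 0, -1], [0, 0, 0, 0, 0, 0], [0, 0, 0, 0, 0, 0]]]' --hand -1

```text
clock: 22.4
position: [0.5654, 0.0693, 0.1253]
ee_rot: [0.602, 0.798, 0.0, -0.0]
ft_force: [-0.5, 0.2, 0.1]
grip_width: 0.999
grasp_force: 0.0
```

carry_out --commands '[[[0, 0, 0, 0, 0, 0.5], [0, 0, 0, 0, 0, 0.5], [0, 0, 0, 0, 0, 0.5], [0, 0, 0, 0, 0, 0.5], [0, 0, 0, 0, 0, 0.5]]]'

```text
clock: 22.82
position: [0.5654, 0.0694, 0.1253]
ee_rot: [0.702, 0.712, 0.0, -0.0]
ft_force: [0.0, 0.2, 0.2]
grip_width: 1.0
grasp_force: 0.0
```

```bash
python3 s.py
```

```text
t 22.82 p [0.5654 0.0694 0.1253] yaw 0.77 yz -0.0 j [-0.72  0.3   0.61  1.74 -0.19  1.16 -0.04] F [0.  0.2 0.2] M [-0.048  0.078  0.011] tau7 1.254 w 1.0 g 0.0
```

carry_out --commands '[[[0, 0, 0, 0, 0, 0.5], [0, 0, 0, 0, 0, 0.5]]]'

```text
clock: 22.98
position: [0.5654, 0.0694, 0.1253]
ee_rot: [0.739, 0.674, 0.0, -0.0]
ft_force: [-0.6, 0.2, -0.5]
grip_width: 1.002
grasp_force: 0.0
```

```bash
python3 s.py
```

```text
t 22.98 p [0.5654 0.0694 0.1253] yaw -5.22 yz -0.0 j [-0.73  0.3   0.63  1.74 -0.19  1.16 -0.14] F [-0.6  0.2 -0.5] M [-0.059  0.014 -0.002] tau7 1.252 w 1.002 g 0.0
```

carry_out --commands '[[[-0.832, 0.091, 0, 0, 0, 0], [-0.832, 0.091, 0, 0, 0, 0], [-0.832, 0.091, 0, 0, 0, 0], [-0.832, 0.091, 0, 0, 0, 0], [-0.832, 0.091, 0, 0, 0, 0], [-0.832, 0.091, 0, 0, 0, 0], [0, 0, 0, 0, 0, -0.5], [0, 0, 0, 0, 0, 0], [0, 0, 0, 0, 0, 0]]]'

```text
clock: 23.73
position: [0.5703, -0.131, 0.1251]
ee_rot: [0.72, 0.694, 0.0, -0.0]
ft_force: [1.0, 0.3, -0.1]
grip_width: 0.999
grasp_force: 0.0
```

```bash
python3 s.py
```

```text
t 23.73 p [ 0.5703 -0.131   0.1251] yaw -2.06 yz -0.0 j [-0.42  0.35  0.7   1.7  -0.24  1.18  0.31] F [ 1.   0.3 -0.1] M [ 0.026  0.023 -0.005] tau7 0.356 w 0.999 g 0.0
```

carry_out --commands '[[[0, 0, 0, 0, 0, 0], [0, 0, 0, 0, 0, 0], [0, 0, 0, 0, 0, 0], [0, 0, 0, 0, 0, 0], [0, 0, 0, 0, 0, 0]]]' --hand 1 --force 60

```text
clock: 24.15
position: [0.5691, -0.1304, 0.1255]
ee_rot: [0.718, 0.696, -0.0, -0.002]
ft_force: [-10.7, 2.8, 8.9]
grip_width: 0.498
grasp_force: 60.8
```

```bash
python3 s.py
```

```text
t 24.15 p [ 0.5691 -0.1304  0.1255] yaw -1.84 yz -0.003 j [-0.42  0.35  0.7   1.7  -0.24  1.18  0.31] F [-10.7   2.8   8.9] M [0.668 1.651 0.165] tau7 -0.137 w 0.498 g 60.8
```

carry_out --commands '[[[0, 0, 0, 0, 0, 0.5]]]'

```text
clock: 24.23
position: [0.5692, -0.1304, 0.1255]
ee_rot: [0.736, 0.677, -0.0, -0.001]
ft_force: [-9.7, 3.0, 7.9]
grip_width: 0.497
grasp_force: 60.8
```

```bash
python3 s.py
```

```text
t 24.23 p [ 0.5692 -0.1304  0.1255] yaw -4.78 yz -0.003 j [-0.43  0.35  0.71  1.7  -0.25  1.18  0.26] F [-9.7  3.   7.9] M [0.583 1.412 0.308] tau7 1.986 w 0.497 g 60.8
```

carry_out --commands '[[[0, 0, 0, 0, 0, 0.5]]]'

```text
clock: 24.32
position: [0.5693, -0.1304, 0.1255]
ee_rot: [0.754, 0.656, -0.0, -0.001]
ft_force: [-9.3, 3.6, 6.8]
grip_width: 0.499
grasp_force: 60.7
```

```bash
python3 s.py
```

```text
t 24.32 p [ 0.5693 -0.1304  0.1255] yaw -7.95 yz -0.002 j [-0.44  0.35  0.72  1.7  -0.25  1.18  0.21] F [-9.3  3.6  6.8] M [0.546 1.26  0.333] tau7 1.129 w 0.499 g 60.7
```

carry_out --commands '[[[0, 0, 0, 0, 0, 0], [0, 0, 0, 0, 0, 0], [0, 0, 0, 0, 0, 0], [0, 0, 0, 0, 0, 0], [0, 0, 0, 0, 0, -1], [0, 0, 0, 0, 0, -1], [0, 0, 0, 0, 0, 0]]]' --hand -1

```text
clock: 24.9
position: [0.5704, -0.1315, 0.1253]
ee_rot: [0.679, 0.734, 0.0, 0.0]
ft_force: [0.6, -0.2, 0.7]
grip_width: 1.001
grasp_force: 0.0
```

carry_out --commands '[[[0.835, 0.039, 0, 0, 0, 0], [0.835, 0.039, 0, 0, 0, 0], [0.835, 0.039, 0, 0, 0, 0], [0.835, 0.039, 0, 0, 0, 0], [0.835, 0.039, 0, 0, 0, 0], [0.835, 0.039, 0, 0, 0, 0], [0, 0, 0, 0, 0, 0], [0, 0, 0, 0, 0, 0], [0, 0, 0, 0, 0, 0]]]'

```text
clock: 25.65
position: [0.5652, 0.0685, 0.1253]
ee_rot: [0.682, 0.731, -0.0, 0.0]
ft_force: [-0.2, -0.9, 0.2]
grip_width: 1.0
grasp_force: 0.0
```

carry_out --commands '[[[0, 0, 0, 0, 0, 0.125], [0, 0, 0, 0, 0, 0.125], [0, 0, 0, 0, 0, 0.125], [0, 0, 0, 0, 0, 0.125]]]'

```text
clock: 25.98
position: [0.5652, 0.0684, 0.1253]
ee_rot: [0.701, 0.713, 0.0, 0.0]
ft_force: [-0.2, 0.7, -0.3]
grip_width: 0.999
grasp_force: 0.0
```

```bash
python3 s.py
```

```text
t 25.98 p [0.5652 0.0684 0.1253] yaw 0.97 yz 0.0 j [-0.71  0.3   0.61  1.74 -0.18  1.16 -0.03] F [-0.2  0.7 -0.3] M [ 0.005  0.017 -0.024] tau7 0.307 w 0.999 g 0.0
```

carry_out --commands '[[[0, 0, 0, 0, 0, 0.125], [0, 0, 0, 0, 0, 0.125]]]'

```text
clock: 26.15
position: [0.5652, 0.0689, 0.1253]
ee_rot: [0.71, 0.704, 0.0, -0.0]
ft_force: [-0.5, -0.3, 0.8]
grip_width: 1.002
grasp_force: 0.0
```

```bash
python3 s.py
```

```text
t 26.15 p [0.5652 0.0689 0.1253] yaw -0.46 yz 0.0 j [-0.72  0.3   0.61  1.74 -0.18  1.16 -0.06] F [-0.5 -0.3  0.8] M [-0.003  0.007 -0.02 ] tau7 0.309 w 1.002 g 0.0
```

carry_out --commands '[[[0, 0, 0, 0, 0, -0.75], [0, 0, 0, 0, 0, 0], [0, 0, 0, 0, 0, 0], [0, 0, 0, 0, 0, 0]]]'

```text
clock: 26.48
position: [0.5652, 0.0691, 0.1253]
ee_rot: [0.682, 0.731, 0.0, -0.0]
ft_force: [-0.1, 0.1, 0.0]
grip_width: 0.997
grasp_force: 0.0
```

```bash
python3 s.py
```

```text
t 26.48 p [0.5652 0.0691 0.1253] yaw 4.01 yz 0.0 j [-0.71  0.29  0.6   1.74 -0.18  1.16  0.02] F [-0.1  0.1  0. ] M [-0.015 -0.055  0.005] tau7 0.05 w 0.997 g 0.0
```

Air baseline at slow speed: 0.308. Now grip the left knob and nip it up 4.5° slowly.

carry_out --commands '[[[0, 0, 0, 0, 0, 0], [0, 0, 0, 0, 0, 0], [0, 0, 0, 0, 0, 0], [0, 0, 0, 0, 0, 0], [0, 0, 0, 0, 0, 0]]]' --hand 1 --force 60

```text
clock: 26.9
position: [0.5663, 0.0693, 0.126]
ee_rot: [0.681, 0.732, 0.001, 0.001]
ft_force: [4.3, 0.5, 1.9]
grip_width: 0.493
grasp_force: 61.2
```

```bash
python3 s.py
```

```text
t 26.9 p [0.5663 0.0693 0.126 ] yaw 4.13 yz 0.003 j [-0.71  0.29  0.6   1.74 -0.18  1.16  0.02] F [4.3 0.5 1.9] M [ 0.024 -0.885 -0.081] tau7 0.036 w 0.493 g 61.2
```

carry_out --commands '[[[0, 0, 0, 0, 0, 0.125], [0, 0, 0, 0, 0, 0.125], [0, 0, 0, 0, 0, 0.125], [0, 0, 0, 0, 0, 0.125]]]'

```text
clock: 27.23
position: [0.5663, 0.0692, 0.126]
ee_rot: [0.7, 0.714, 0.001, 0.001]
ft_force: [4.9, 0.5, 2.0]
grip_width: 0.498
grasp_force: 61.5
```

```bash
python3 s.py
```

```text
t 27.23 p [0.5663 0.0692 0.126 ] yaw 1.11 yz 0.003 j [-0.71  0.3   0.61  1.74 -0.18  1.16 -0.03] F [4.9 0.5 2. ] M [-0.012 -1.156  0.367] tau7 -0.04 w 0.498 g 61.5
```

carry_out --commands '[[[0, 0, 0, 0, 0, 0.125]]]'

```text
clock: 27.32
position: [0.5663, 0.0693, 0.126]
ee_rot: [0.705, 0.709, 0.001, 0.001]
ft_force: [6.5, -0.6, 2.1]
grip_width: 0.501
grasp_force: 61.5
```

```bash
python3 s.py
```

```text
t 27.32 p [0.5663 0.0693 0.126 ] yaw 0.36 yz 0.003 j [-0.71  0.3   0.61  1.74 -0.18  1.16 -0.05] F [ 6.5 -0.6  2.1] M [-0.035 -1.142  0.287] tau7 -0.046 w 0.501 g 61.5
```

carry_out --commands '[[[0, 0, 0, 0, 0, 0.125]]]'

```text
clock: 27.4
position: [0.5664, 0.0693, 0.126]
ee_rot: [0.71, 0.705, 0.001, 0.001]
ft_force: [5.8, -0.7, 1.9]
grip_width: 0.498
grasp_force: 61.5
```

```bash
python3 s.py
```

```text
t 27.4 p [0.5664 0.0693 0.126 ] yaw -0.39 yz 0.003 j [-0.72  0.3   0.61  1.74 -0.18  1.16 -0.06] F [ 5.8 -0.7  1.9] M [-0.009 -1.14   0.362] tau7 -0.05 w 0.498 g 61.5
```

Load torque reads about 0.125 N m (≈ 50 N) and the travel past contact gives ≈ 66 N, so the force is close to 60 N with both knobs within 0.03 rad. I'll let go and lift clear.

carry_out --commands '[[[0, 0, 0, 0, 0, 0], [0, 0, 0, 0, 0, 0], [0, 0, 0, 0, 0, 0], [0, 0, 0, 0, 0, 0], [0, 0, 0, 0, 0, 0], [0, 0, 0, 0, 0, 0], [0, 0, -0.4, 0, 0, 0], [0, 0, -0.5, 0, 0, 0], [0, 0, -0.5, 0, 0, 0], [0, 0, -0.5, 0, 0, 0], [0, 0, -0.5, 0, 0, 0], [0, 0, -0.4, 0, 0, 0], [0, 0, 0, 0, 0, 0], [0, 0, 0, 0, 0, 0]]]' --hand -1

```text
clock: 28.57
position: [0.5655, 0.0692, 0.2378]
ee_rot: [0.709, 0.705, 0.001, 0.0]
ft_force: [-0.4, 0.7, -0.9]
grip_width: 1.0
grasp_force: 0.0
```

```bash
python3 - <<'E'
from h import *
st(); im=camera('scene');cv2.imwrite('pics/end.png',cv2.resize(im[100:290,170:390,::-1],None,fx=3,fy=3))
E
```

```text
t 28.57 p [0.5655 0.0692 0.2378] yaw -0.35 yz 0.001 j [-0.74  0.21  0.63  1.59 -0.13  1.38 -0.1 ] F [-0.4  0.7 -0.9] M [ 0.02   0.009 -0.072] tau7 -0.033 w 1.0 g 0.0
```

View pics/end.png

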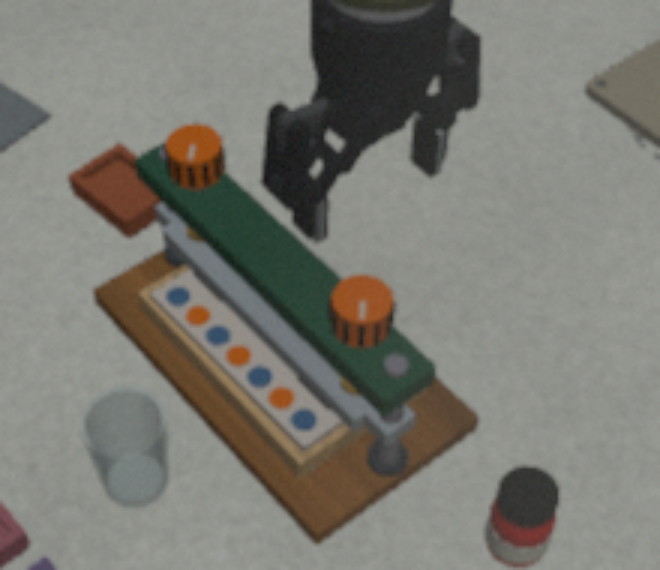

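The view shows the gripper clear and open, jar, dish and tumbler in place, and both knob pointers facing the camera side ((362,308) and (191,151)). One quick numeric check of the knob angles.

```bash
python3 - <<'E'
from h import *
im1=camera('scene');im0=cv2.imread('pics/scene0.png')[...,::-1]
for nm,im in(("start",im0),("end",im1)):
    m=cv2.inRange(cv2.cvtColor(np.ascontiguousarray(im),cv2.COLOR_RGB2HSV),(5,140,90),(18,255,255))
    for k,c in(("L",(.566,.069)),("R",(.5692,-.1312))):
        P=[]
        for v in range(130,225):
            for u in range(215,315):
                q=ray("scene",u,v,.182)[:2]-c; r=np.hypot(*q)
                if r<.019: P.append((u,v,*q,float(im[v,u,2])))
        P=np.array(P); w=np.clip(P[:,4]-np.percentile(P[:,4],60)-15,0,None)
        d=(P[:,2:4]*w[:,None]).sum(0)/w.sum(); print(nm,k,d.round(4),round(float(np.degrees(np.arctan2(d[1],d[0]))),1))
E
```

```text
Traceback (most recent call last):
  File "h.py", line 5, in ray
    p=camera_params(n); R=np.array(p["R"]);t=np.array(p["t"]);c=-R.T@t
ValueError: time passes only in moves, steps and waits
```

```bash
python3 - <<'E'
from h import *
im1=camera('scene');im0=cv2.imread('pics/scene0.png')[...,::-1]
p=camera_params("scene");R=np.array(p["R"]);c0=-R.T@np.array(p["t"]);K=np.linalg.inv(p["mtx"])
V,U=np.mgrid[130:225,215:315]; D=np.stack([U,V,np.ones_like(U)],-1)@K.T@R; Q=(c0+D*((.182-c0[2])/D[...,2])[...,None])[...,:2]
for nm,im in(("start",im0),("end",im1)):
    B=im[130:225,215:315,2].astype(float)
    for k,c in(("L",(.566,.069)),("R",(.5692,-.1312))):
        q=Q-c; s=np.hypot(q[...,0],q[...,1])<.016; b=B[s]; w=np.clip(b-np.percentile(b,60)-15,0,None)
        d=(q[s]*w[:,None]).sum(0)/w.sum(); print(nm,k,d.round(4),round(float(np.degrees(np.arctan2(d[1],d[0]))),1))
E
```

```text
start L [-0.0089 -0.0003] -178.0
start R [-0.0096 -0.0002] -179.1
end L [0.0071 0.007 ] 44.8
end R [0.0062 0.0066] 47.0
```

```bash
python3 -c "
from workcell import hand_in
print(hand_in())"
```

```text
the job is handed in; nothing more can be done
None
```

The press is closed and handed in at about 29 s: the knobs ended at about 2.28 rad (left) and 2.31 rad (right), neither end ever ran more than about 1.8 mm ahead, and each pad holds an estimated 50–70 N (torque reads about 50 N, travel past contact about 66–70 N); my first grip closed on top of the left knob with about 30 N before I lowered it, and the hand is now clear with jar, dish and tumbler undisturbed.

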